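# Stack the altar crates over the lamp

## Robot

A 6-joint arm with a two-finger parallel gripper is mounted at the origin on the work surface. World frame = base frame: x ahead of the robot, y to its left, z up, the work surface at z = 0. Lengths are in m, angles in rad, forces in N, time in s.
With the tool pointing down it reaches from about 0.225 to 0.875 m from the base axis. Payload 3.4 kg.
Tool frame: the origin (TCP) lies between the finger pads; the fingertips stand 8 mm ahead of it and the grasp point (between the pads) lies 11 mm behind it; z points along the fingers, y is the line along which they close (so a half turn about z gives the same grasp; the last joint's range is limited). The gripper opens to 85 mm and grips with 20 to 120 N. Pads are 22 mm wide; open, the fingers measure 114 mm over their backs; the gripper's body (76 mm by 85 mm) begins 54 mm behind the grasp point. The pads swing forward as they close: fully open they stand 13 mm farther back than shut.
Start: joints at [1.058, 0.276, 1.505, -0, 1.361, -0.121], TCP at [0.22, 0.531, 0.239] pointing down, gripper open.
Joint ranges: [-2.89, 2.89], [-0.75, 2.08], [0.22, 2.7], [-1.18, 4.32], [0.11, 2.71], [-2.7, 2.7]. Speed limits (rad/s): [2.57, 2.57, 3.14, 3.14, 3.14, 3.14].

## Interface

Orientations are given as a unit quaternion [w, x, y, z].
In Python, from rig import manip gives the robot as it stands.
- The arm moves only by the tool move_arm, never from a script. Its argument "deltas" is a list that holds one entry, the list of rows, each a list of 5 numbers: the shift along the tool's x, y, z normalised to -1 to 1, where 1 is 80 cm, then the turn about the tool's z normalised to -1 to 1, where 1 is 120 degrees, then the closure, from -1 (fully open) to 1 (shut). In form: [[[tx, ty, tz, twist, grip], ...]]. A call has 1 to 12 rows; each row is the pose to reach, as a shift and turn from the pose commanded when the call began, along the tool's axes at that moment; what a row does not reach only later rows make up. A row lasts 1/10 s, in which the tool goes at most 50 mm and 8.59 degrees, less where a joint would pass 70% of its speed; a pose out of reach is approached as far as the arm can. A call with a number of a shift or a turn outside -1 to 1 is refused whole. A call with a gripper value outside its range is refused whole. The fingers move at their own pace and stop on an object; "squeeze" is the grip in N (left out, the last holds). Time passes only in rows, so rows that repeat a pose let the fingers close. It gives the time, the measured TCP pose, the force, the opening and the grip force at its end, in the units of the state.
- manip.get_state(): the state, without advancing time (a new reading comes with each control period).
- manip.get_image(name): name is "scene" or "top"; returns the picture (384x512x3 uint8, red, green, blue); there is no depth.
- manip.camera_params(name): a dict with "fx", "fy", "cx", "cy" (pixels), "R" (3x3) and "t" (3): a world point X has camera coordinates R X + t. Camera axes: x right, y down, z forward; pixel columns grow to the right and rows downward; lengths in m; the calibration is good to about 2 mm. A picture is of the moment at which its call begins. camera_params takes no time and is no camera call.
- manip.sign_off(): hands the job in; it is judged then, once.
The state is a dict: "clock": time; "qpos": joint angles; "qd": joint speeds; "effort": joint torques, N m; "position": TCP position; "ee_rot": TCP orientation; "contact_force": force on the tool from outside, world axes, zero at the start; "moment": the same for the moment, N m; "width": finger opening in m; "gripper_force": force on a finger pad.
Only numpy, scipy, OpenCV 4.12 (cv2) and the standard library are available. Lean on these libraries where they do the work, as an engineer would, in place of code of your own. Each camera call takes 0.05 s, during which the arm holds its last target. There are 200 camera calls.

## Task

The green crate is nested in the blue one. Lift it out and stand it on a free piece of the table, let go of it, and stand the brass lamp upright on the floor of the blue crate. Then take the green crate again and set it on the blue one turned half round, yellow end over plain end, so that it is held up by the rim lugs clear of the lamp. Set things down without dropping them, leave the blue crate about where it is and do not disturb the other things on the table.

Things in the scene. Friction and masses are not known exactly. Their poses are not given: they have to be found in the camera images.
- lower_crate: Blue stack-nest crate, loose, open on top, 180 long (its x) x 66 wide (70 over grip bands) x 80 high, 0.18 to 0.3 kg. Origin: centre of underside, z up, x towards its one YELLOW end. 3 mm walls slope in to 163 x 49 at the underside; floor 4 thick, 43 wide inside. Upright grip bands, 70 over their outer faces, run along both long sides 60 to 80 above the underside: grip across them at mid length.
- upper_crate: Green crate, loose, same shape, mass, origin and axes as the blue one. At the start it is nested in it the same way round, its underside 46 above the blue one's, side clearance 2. Turned half round (yellow end over plain end) its feet land on the blue crate's lugs: it then stands 72 above the blue one's underside, its feet 8 inside the rim with 4.5 free play each way.
- upper_crate_yellow_end (a point): Top of the green crate's rim at the middle of its yellow end: 90 along its x, 80 above its underside.
- lower_crate_lug (a point): Top of the lug at the middle of the blue crate's yellow end, 78 along its x, 72 above its underside, 20 wide. Each crate has three such lugs reaching inward to 71 from its middle: this one and two in the corners of the plain end. Slots in the feet let the lugs through when both crates lie the same way round, so they nest; half round they do not.
- lamp: brass pedestal lamp, round, 60 high, loose on the table, origin at the centre of its underside. Foot 34 dia x 6 high, stem 16 dia, drum-shaped bowl 40 dia from 38 to 60 above the underside: grip the bowl. Inside a crate set the fingers along the crate's length, where there is room (the crate is 52 wide inside at the bowl's height). Mass 0.15 to 0.26 kg.
- clay_bowl: shallow terracotta bowl, 76 dia x 30 high. Bystander; origin at the centre of its underside.
- tumbler: steel tumbler, 68 dia x 88 high. Bystander; origin at the centre of its underside.
- bell: brass hand bell, 64 dia x 104 high. Bystander; origin at the centre of its underside.
- sweet_box: red gift box with gold bands, 160 (x) x 110 (y) x 45 high. Bystander; origin at the centre of its underside.
- incense_box: purple carton, 50 (x) x 230 (y) x 30 high. Bystander; origin at the centre of its underside.
- jar: amber glass jar with brass cap, 70 dia x 100 high. Bystander; origin at the centre of its underside.

How it is judged:
By the outcome, as a careful person would: the job done as asked, in the order asked, and still so for the second after the job is handed in, with the robot touching nothing.
It also fails if it takes over 67 s, if anything falls off the work surface, if the arm or the gripper's body presses on something with over 40 N, if the wrist force passes 120 N, or if a joint passes its speed limit or range.

## Working session

There is one attempt and no reset: what is moved stays moved. The work goes in short steps, Python scripts to look and compute and a tool call to move; the robot and the scene stay as the last step left them, time stands still between calls to the robot, and variables do not carry over. Pictures are saved under pics/ and viewed, at most 11 in all, crops included, and the job is handed in when it is done.

Besides the shell and the picture viewer there is one more tool, called after "Call:" as name(argument=value, ...), one argument or row to a line, values as JSON. move_arm: Moves the arm, as the interface text tells. Scaled input: -1 to 1 covers 80 cm each way for a shift and 120 degrees each way for a turn. Its arguments: {"type":"object","properties":{"deltas":{"type":"array","items":{"type":"array","items":{"type":"array","items":{"type":"number","minimum":-1,"maximum":1}}}},"squeeze":{"type":"number"}},"required":["deltas"]}

```bash
mkdir -p pics; python3 - <<'E'
from rig import manip
import cv2,numpy as np
for n in("scene","top"):
    im=manip.get_image(n); cv2.imwrite(f"pics/{n}0.png",im[:,:,::-1]); p=manip.camera_params(n)
    print(n,{k:np.round(v,3).tolist() for k,v in p.items()})
s=manip.get_state();print({k:np.round(v,3).tolist() for k,v in s.items()})
E
```

```text
scene {'fx': 492.879, 'fy': 492.879, 'cx': 249.45, 'cy': 195.783, 'R': [[0.881, 0.474, -0.006], [0.407, -0.764, -0.501], [-0.242, 0.438, -0.866]], 't': [-0.482, -0.172, 1.739]}
top {'fx': 450.813, 'fy': 450.813, 'cx': 253.407, 'cy': 187.708, 'R': [[0.024, -1.0, -0.003], [-0.983, -0.023, -0.183], [0.183, 0.007, -0.983]], 't': [-0.015, 0.558, 1.607]}
{'clock': 0.1, 'qpos': [1.058, 0.277, 1.506, 0.0, 1.361, -0.121], 'qd': [-0.001, -0.003, -0.004, 0.001, 0.001, 0.001], 'effort': [0.002, -41.77, -24.641, -0.0, 0.006, -0.0], 'position': [0.219, 0.531, 0.239], 'ee_rot': [-0.0, 0.195, 0.981, -0.001], 'contact_force': [-0.191, 0.14, -0.2], 'moment': [0.07, -0.005, 0.016], 'gripper_force': 0.0, 'width': 0.085}
```

View pics/scene0.png

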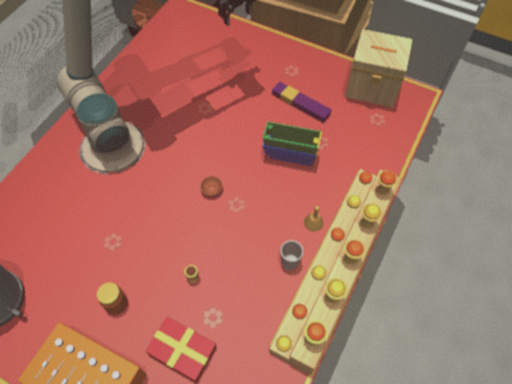

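View pics/top0.png

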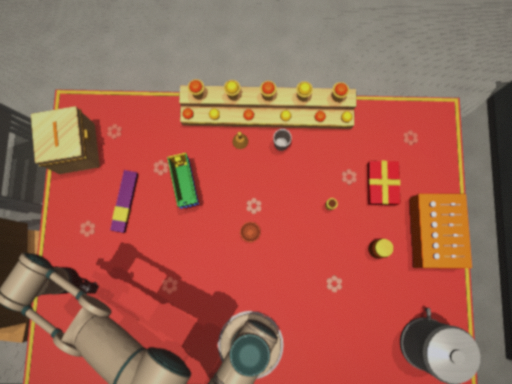

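The top view shows the nested crates at about (184,180) with the yellow end up, towards +x. The lamp is at (331,203), the clay bowl at (250,231), the bell at (240,140), the tumbler at (282,139) and the jar at (381,247). Next I'll take close crops and first measurements.

```bash
cat > h.py <<'E'
from rig import manip
import cv2,numpy as np
P={n:manip.camera_params(n) for n in("scene","top")}
def ray(n,px):
    p=P[n];R=np.array(p["R"]);t=np.array(p["t"])
    d=R.T@np.array([(px[0]-p["cx"])/p["fx"],(px[1]-p["cy"])/p["fy"],1]);return -R.T@t,d
def onz(n,px,z):
    c,d=ray(n,px);return (c+d*(z-c[2])/d[2])
def proj(n,X):
    p=P[n];c=np.array(p["R"])@np.array(X)+np.array(p["t"]);return np.array([p["fx"]*c[0]/c[2]+p["cx"],p["fy"]*c[1]/c[2]+p["cy"]])
def tri(a,b):
    (c1,d1),(c2,d2)=ray("top",a),ray("scene",b)
    s=np.linalg.lstsq(np.stack([d1,-d2],1),c2-c1,rcond=None)[0]
    p,q=c1+s[0]*d1,c2+s[1]*d2;return (p+q)/2,np.linalg.norm(p-q)
def mask(im,box,lo,hi):
    h=cv2.cvtColor(im,cv2.COLOR_RGB2HSV);m=cv2.inRange(h,lo,hi)
    k=np.zeros_like(m);x0,y0,x1,y1=box;k[y0:y1,x0:x1]=m[y0:y1,x0:x1];return k
def crop(im,box,f):
    x0,y0,x1,y1=box;return cv2.resize(im[y0:y1,x0:x1],None,fx=f,fy=f,interpolation=cv2.INTER_CUBIC)
E
python3 - <<'E'
from h import *
ld=lambda n:cv2.imread(f"pics/{n}0.png")[:,:,::-1].copy()
t,s=ld("top"),ld("scene")
a=crop(t,(155,145,215,215),5);b=crop(s,(255,115,330,170),5);c=crop(t,(315,190,347,218),9);d=crop(s,(178,258,206,284),9)
W=np.zeros((600,700,3),np.uint8)
for im,x,y in((a,0,0),(b,310,0),(c,0,350),(d,310,290)):
    W[y:y+im.shape[0],x:x+im.shape[1]]=im[:600-y]
cv2.imwrite("pics/crop0.png",W[:,:,::-1])
for n,px,z in(("bowl",(250,231),.03),("bell",(240,140),.05),("tumbler",(282,139),.08),("jar",(381,247),.1),("sweet",(384,183),.045),("inc",(123,203),.03),("lamp",(331,203),.06),("crate",(184,180),.126)):
    print(n,onz("top",px,z).round(3))
E
```

```text
bowl [0.401 0.007 0.03 ]
bell [0.74  0.053 0.05 ]
tumbler [ 0.738 -0.103  0.08 ]
jar [ 0.35  -0.451  0.1  ]
sweet [ 0.589 -0.484  0.045]
inc [0.493 0.481 0.03 ]
lamp [ 0.507 -0.285  0.06 ]
crate [0.566 0.243 0.126]
```

View pics/crop0.png

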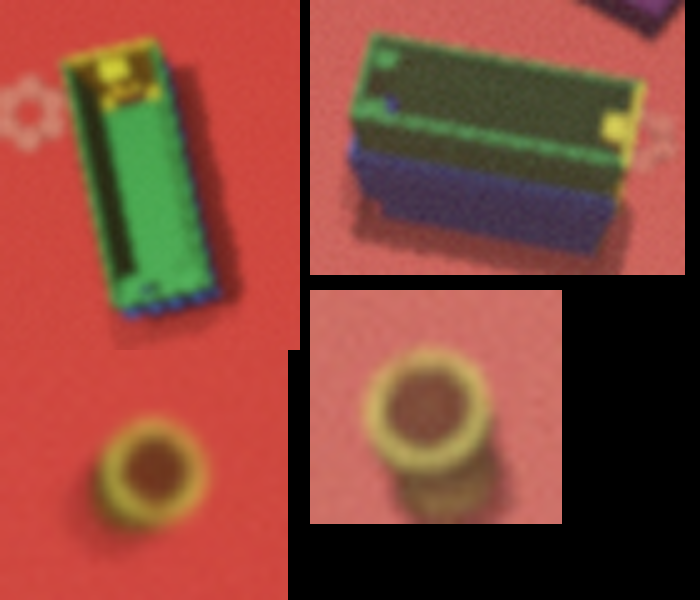

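The crops show the green rim corners at about (63,65), (155,42), (215,290) and (117,312) in the top crop, with matching corners in the scene crop. The lamp's bowl ring is centred at about (152,122) in its top crop and (117,120) in its scene crop. I'll triangulate these points.

```bash
cat >> h.py <<'E'
def Rq():
    from scipy.spatial.transform import Rotation as Ro
    s=manip.get_state();q=s["ee_rot"];return s,Ro.from_quat([q[1],q[2],q[3],q[0]]).as_matrix()
def plan(tgt,yaw=None):
    "normalised deltas to TCP target, tool-y yaw deg"
    s,R=Rq();d=R.T@(np.array(tgt)-s["position"])/.8
    y0=np.degrees(np.arctan2(R[1,1],R[0,1]));tw=0 if yaw is None else -(yaw-y0)/120
    print("pos",np.round(s["position"],4),"yaw",round(y0,2),"tilt",np.round(R[2],4),"-> d",np.round(d,4),"tw",round(tw,4),"q6",round(s["qpos"][5],2))
E
python3 - <<'E'
from h import *
A=lambda p,o,f:((p[0]+.5)/f-.5+o[0],(p[1]+.5)/f-.5+o[1])
T=[(63,65),(155,42),(215,290),(117,312)];S=[(335,82),(315,163),(43,117),(62,37)]
C=[]
for a,b in zip(T,S):
    a=A(a,(155,145),5);b=A(b,(255,115),5);x,e=tri(a,b)
    u,v=onz("top",a,.126),onz("scene",b,.126);print(x.round(4),round(e,4),u.round(4)[:2],v.round(4)[:2]);C.append((u+v)/2)
C=np.array(C);c=C.mean(0);ax=C[0]+C[1]-C[2]-C[3];print("centre",c.round(4),"yaw",np.degrees(np.arctan2(ax[1],ax[0])),"L",np.linalg.norm(ax)/2,"W",np.linalg.norm(C[0]-C[1]),np.linalg.norm(C[2]-C[3]))
a=A((152,122),(315,190),9);b=A((117,120),(178,258),9);print("lamp",tri(a,b),onz("top",a,.06),onz("scene",b,.06))
yaw=np.degrees(np.arctan2(ax[1],ax[0]))
plan([c[0],c[1],.2],yaw+90)
E
```

```text
[0.6469 0.3077 0.1317] 0.0051 [0.6463 0.3072] [0.6474 0.3142]
[0.6634 0.242  0.1342] 0.0024 [0.6647 0.2426] [0.6626 0.2488]
[0.49  0.194 0.129] 0.0087 [0.4871 0.1915] [0.4919 0.1994]
[0.4717 0.2605 0.1276] 0.0049 [0.47   0.2591] [0.4728 0.2636]
centre [0.5679 0.2533 0.126 ] yaw 15.911058127325841 L 0.1817346186363962 W 0.06712824137971857 0.06830996516457605
lamp (array([ 0.50609571, -0.28514482,  0.06535546]), np.float64(0.0009720312475955381)) [ 0.5065858  -0.28639402  0.06      ] [ 0.50481764 -0.28328967  0.06      ]
pos [0.2194 0.531  0.2385] yaw 67.55 tilt [ 2.0e-04 -1.6e-03 -1.0e+00] -> d [-0.5352 -0.1544  0.0483] tw -0.3197 q6 -0.12
```

Call:
move_arm(
  deltas=[
    [[-0.03,-0.009,0,-0.03,-1],[-0.09,-0.026,0.005,-0.07,-1],[-0.15,-0.043,0.01,-0.12,-1],[-0.21,-0.06,0.015,-0.16,-1],[-0.27,-0.078,0.02,-0.2,-1],[-0.33,-0.095,0.025,-0.24,-1],[-0.39,-0.112,0.03,-0.27,-1],[-0.44,-0.127,0.035,-0.3,-1],[-0.48,-0.138,0.04,-0.32,-1],[-0.51,-0.147,0.045,-0.32,-1],[-0.5352,-0.1544,0.0483,-0.3197,-1],[-0.5352,-0.1544,0.0483,-0.3197,-1]],
  ],
  squeeze=40,
)

```text
clock: 1.3
position: [0.5699, 0.2519, 0.1996]
ee_rot: [-0.0, -0.137, 0.991, -0.0]
contact_force: [-0.7, -1.0, 0.5]
width: 0.0855
gripper_force: 0.0
```

```bash
python3 - <<'E'
from h import *
plan([.5679,.2533,.1],105.9)
t,s=manip.get_image("top"),manip.get_image("scene")
W=np.zeros((420,740,3),np.uint8);a=crop(t,(150,140,220,215),5);b=crop(s,(255,95,330,170),5)
W[:a.shape[0],:a.shape[1]]=a;W[:b.shape[0],360:360+b.shape[1]]=b
cv2.imwrite("pics/c1.png",W[:,:,::-1])
E
```

```text
pos [0.5699 0.2519 0.1996] yaw 105.76 tilt [ 7.e-04 -9.e-04 -1.e+00] -> d [0.0018 0.0024 0.1245] tw -0.0011 q6 -1.54
```

View pics/c1.png

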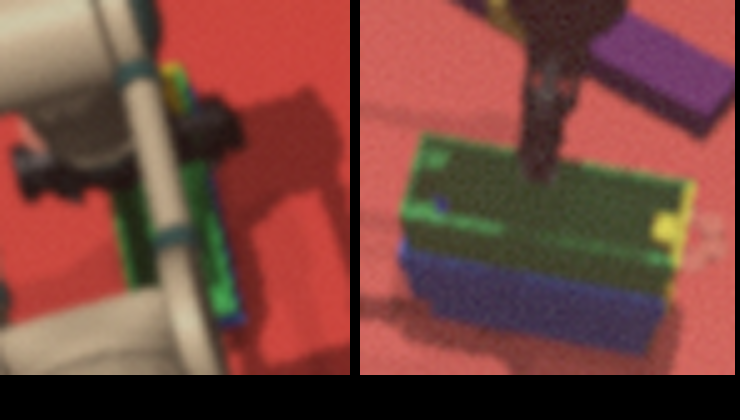

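The gripper is above the crate at mid length. In the scene view the fingers are at about (540,180) in the crop, between the yellow and plain ends. Descending now.

Call:
move_arm(
  deltas=[
    [[0,0,0.03,0,-1],[0,0,0.06,0,-1],[0,0,0.075,0,-1],[0,0,0.088,0,-1],[0,0,0.098,0,-1],[0,0,0.106,0,-1],[0,0,0.114,0,-1],[0,0,0.12,0,-1],[0,0,0.124,0,-1],[0,0,0.124,0,-1]],
  ],
)

```text
clock: 2.4
position: [0.568, 0.2537, 0.1011]
ee_rot: [-0.0, -0.138, 0.99, -0.0]
contact_force: [0.7, 0.0, -0.5]
width: 0.0854
gripper_force: 0.0
```

Clear on both sides. Close slowly.

Call:
move_arm(
  deltas=[
    [[0,0,0,0,-0.85],[0,0,0,0,-0.75],[0,0,0,0,-0.68],[0,0,0,0,-0.6],[0,0,0,0,-0.5],[0,0,0,0,-0.4],[0,0,0,0,-0.3],[0,0,0,0,-0.2]],
  ],
  squeeze=35,
)

```text
clock: 3.2
position: [0.5684, 0.2542, 0.1021]
ee_rot: [0.001, -0.138, 0.99, 0.0]
contact_force: [-2.6, 1.7, 6.5]
width: 0.0694
gripper_force: 39.6
```

Call:
move_arm(
  deltas=[
    [[0,0,-0.006,0,-0.2],[0,0,-0.014,0,-0.2],[0,0,-0.025,0,-0.2],[0,0,-0.04,0,-0.2],[0,0,-0.06,0,-0.2],[0,0,-0.08,0,-0.2],[0,0,-0.1,0,-0.2],[0,0,-0.12,0,-0.2],[0,0,-0.14,0,-0.2],[0,0,-0.155,0,-0.2],[0,0,-0.16,0,-0.2],[0,0,-0.16,0,-0.2]],
  ],
)

```text
clock: 4.4
position: [0.5684, 0.2538, 0.2302]
ee_rot: [0.001, -0.138, 0.99, 0.0]
contact_force: [0.0, -0.1, -3.3]
width: 0.0694
gripper_force: 40.7
```

```bash
python3 - <<'E'
from h import *
plan([.575,.02,.2],-74)
print({k:np.round(v,2).tolist() for k,v in manip.get_state().items() if k in("contact_force","moment","width")})
cv2.imwrite("pics/s2.png",crop(manip.get_image("scene"),(200,60,400,210),4)[:,:,::-1])
E
```

```text
pos [0.5684 0.2538 0.2302] yaw 105.91 tilt [-0.0014  0.     -1.    ] -> d [ 0.0722 -0.2833  0.0377] tw 1.4993 q6 -1.54
{'contact_force': [0.0, -0.14, -3.31], 'moment': [0.0, 0.01, 0.04], 'width': 0.07}
```

View pics/s2.png

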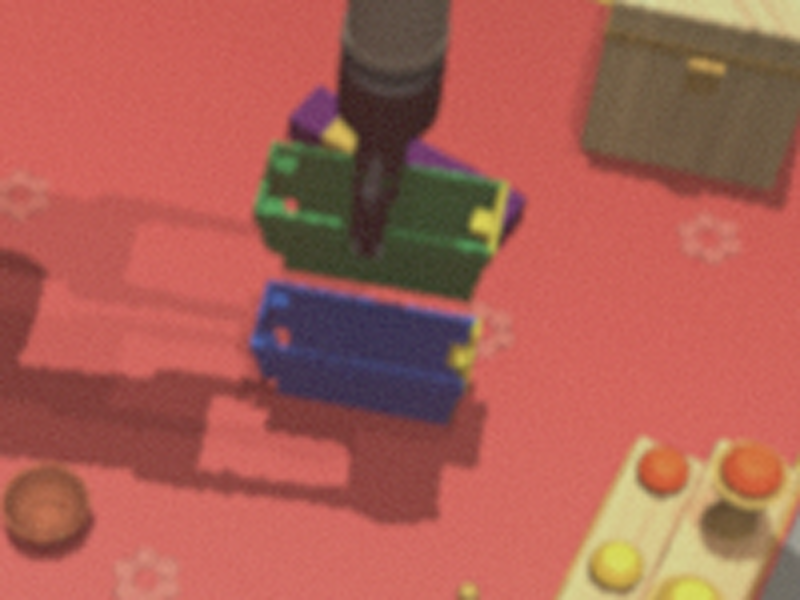

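The green crate is lifted clear at about (380,220). The blue crate is still in place at about (365,350) and empty. Moving away with the half turn.

Call:
move_arm(
  deltas=[
    [[0.002,-0.008,0,0.02,-0.2],[0.007,-0.028,0,0.06,-0.2],[0.014,-0.055,0,0.12,-0.2],[0.021,-0.083,0,0.18,-0.2],[0.029,-0.115,0,0.25,-0.2],[0.037,-0.147,0,0.32,-0.2],[0.046,-0.18,0,0.39,-0.2],[0.054,-0.212,0,0.46,-0.2],[0.061,-0.24,0,0.53,-0.2],[0.067,-0.263,0,0.6,-0.2],[0.071,-0.278,0,0.67,-0.2],[0.0722,-0.2833,0,0.74,-0.2]],
  ],
)

```text
clock: 5.65
position: [0.5741, 0.0185, 0.2282]
ee_rot: [-0.001, 0.597, 0.802, -0.001]
contact_force: [-0.1, -0.2, -2.5]
width: 0.0691
gripper_force: 40.6
```

Call:
move_arm(
  deltas=[
    [[0,0,0,0.07,-0.2],[0,0,0,0.14,-0.2],[0,0,0,0.21,-0.2],[0,0,0,0.28,-0.2],[0,0,0,0.35,-0.2],[0,0,0,0.42,-0.2],[0,0,0,0.49,-0.2],[0,0,0,0.56,-0.2],[0,0,0,0.63,-0.2],[0,0,0,0.69,-0.2],[0,0,0,0.74,-0.2],[0,0,0,0.76,-0.2]],
  ],
)

```text
clock: 6.85
position: [0.5741, 0.02, 0.2282]
ee_rot: [-0.0, 0.991, 0.137, -0.001]
contact_force: [-0.1, -0.8, -3.6]
width: 0.0694
gripper_force: 40.6
```

```bash
python3 - <<'E'
from h import *
plan([.575,.02,.07],-74.1)
E
```

```text
pos [0.5741 0.02   0.2282] yaw -74.24 tilt [-2.2e-03 -9.0e-04 -1.0e+00] -> d [0.0015 0.0005 0.1978] tw -0.0012 q6 1.21
```

Call:
move_arm(
  deltas=[
    [[0,0,0.01,0,-0.2],[0,0,0.035,0,-0.2],[0,0,0.065,0,-0.2],[0,0,0.095,0,-0.2],[0,0,0.125,0,-0.2],[0,0,0.15,0,-0.2],[0,0,0.17,0,-0.2],[0,0,0.185,0,-0.2],[0,0,0.195,0,-0.2],[0,0,0.202,0,-0.2],[0,0,0.205,0,-0.2],[0,0,0.205,0,-0.2]],
  ],
)

```text
clock: 8.05
position: [0.575, 0.02, 0.0656]
ee_rot: [0.0, 0.99, 0.139, 0.0]
contact_force: [-0.2, -0.2, -2.7]
width: 0.0697
gripper_force: 40.6
```

Call:
move_arm(
  deltas=[
    [[0,0,0.002,0,-0.2],[0,0,0.004,0,-0.2],[0,0,0.006,0,-0.2],[0,0,0.0075,0,-0.2],[0,0,0.009,0,-0.2]],
  ],
)

```text
clock: 8.55
position: [0.5747, 0.02, 0.0582]
ee_rot: [-0.0, 0.99, 0.138, 0.0]
contact_force: [-0.2, -0.1, -4.1]
width: 0.0696
gripper_force: 40.7
```

Call:
move_arm(
  deltas=[
    [[0,0,0.001,0,-0.2],[0,0,0.002,0,-0.2],[0,0,0.003,0,-0.2],[0,0,0.004,0,-0.2],[0,0,0.004,0,-0.2]],
  ],
)

```text
clock: 9.05
position: [0.5749, 0.02, 0.0562]
ee_rot: [-0.0, 0.99, 0.138, 0.0]
contact_force: [-2.4, -1.0, 4.8]
width: 0.0691
gripper_force: 41.4
```

Standing on the table. Release and rise.

Call:
move_arm(
  deltas=[
    [[0,0,0,0,-0.6],[0,0,0,0,-0.7],[0,0,0,0,-0.85],[0,0,0,0,-1],[0,0,0,0,-1],[0,0,-0.02,0,-1],[0,0,-0.06,0,-1],[0,0,-0.11,0,-1],[0,0,-0.17,0,-1],[0,0,-0.22,0,-1],[0,0,-0.24,0,-1],[0,0,-0.24,0,-1]],
  ],
)

```text
clock: 10.25
position: [0.5764, 0.0199, 0.2502]
ee_rot: [0.001, 0.99, 0.138, 0.003]
contact_force: [-1.2, -0.5, 0.2]
width: 0.0853
gripper_force: 0.0
```

```bash
python3 - <<'E'
from h import *
plan([.506,-.285,.2],15.9)
E
```

```text
pos [0.5764 0.0199 0.2502] yaw -74.08 tilt [ 0.0064  0.0024 -1.    ] -> d [-0.1896  0.3422  0.0624] tw -0.7499 q6 1.21
```

Call:
move_arm(
  deltas=[
    [[-0.006,0.01,0,-0.03,-1],[-0.02,0.036,0,-0.09,-1],[-0.038,0.068,0,-0.16,-1],[-0.057,0.102,0,-0.23,-1],[-0.076,0.137,0,-0.3,-1],[-0.095,0.172,0,-0.37,-1],[-0.114,0.206,0,-0.44,-1],[-0.133,0.24,0.01,-0.51,-1],[-0.152,0.274,0.03,-0.58,-1],[-0.171,0.308,0.045,-0.65,-1],[-0.184,0.332,0.06,-0.71,-1],[-0.1896,0.3422,0.0624,-0.75,-1]],
  ],
)

```text
clock: 11.45
position: [0.5016, -0.2859, 0.1931]
ee_rot: [-0.003, 0.602, 0.799, -0.0]
contact_force: [-0.3, 1.1, 0.2]
width: 0.0854
gripper_force: 0.0
```

```bash
python3 - <<'E'
from h import *
t,s=manip.get_image("top"),manip.get_image("scene")
np.save("t3.npy",t);np.save("s3.npy",s)
W=np.zeros((600,800,3),np.uint8)
for im,x,y in((crop(t,(150,145,220,215),5),0,0),(crop(t,(215,145,275,215),5),360,0),(crop(s,(255,115,325,165),5),0,355),(crop(s,(205,145,290,190),5),360,355)):
    h=min(im.shape[0],600-y);w=min(im.shape[1],800-x);W[y:y+h,x:x+w]=im[:h,:w]
cv2.imwrite("pics/c3.png",W[:,:,::-1])
for z in(0,.08):print(proj("scene",[.575,.02,z]),proj("top",[.575,.02,z]))
plan([.506,-.285,.038],15.9)
E
```

```text
[259.73447778 210.03805779] [247.9138844  185.77086582]
[260.04222501 197.86144577] [247.58774472 181.63781265]
pos [ 0.5024 -0.2855  0.1943] yaw 15.78 tilt [ 0.0037 -0.0032 -1.    ] -> d [-0.0014  0.0051  0.1953] tw -0.001 q6 -0.91
```

View pics/c3.png

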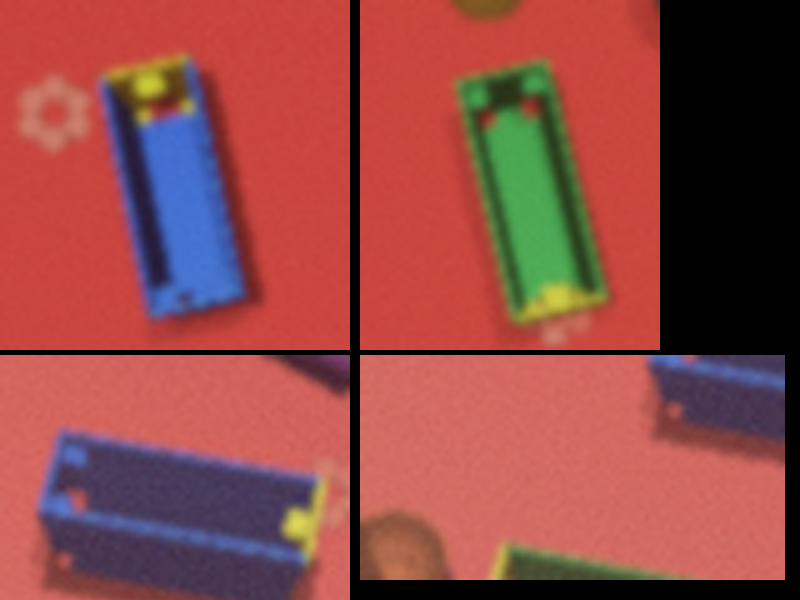

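Blue rim corners in the top crop are at about (102,77), (188,57), (245,296) and (151,318). Green's are at about (98,78), (190,60), (247,298) and (158,324), with its yellow end now nearest the robot. I'll compute centres, then go on with the lamp.

```bash
python3 - <<'E'
from h import *
A=lambda p,o,f:((p[0]+.5)/f-.5+o[0],(p[1]+.5)/f-.5+o[1])
def fit(n,C,o,z=.08):
    C=np.array([onz(n,A(p,o,5),z) for p in C]);c=C.mean(0);ax=C[0]+C[1]-C[2]-C[3]
    print(n,c.round(4),"yaw",np.degrees(np.arctan2(ax[1],ax[0])).round(2),"L",(np.linalg.norm(ax)/2).round(4),"W",np.linalg.norm(C[0]-C[1]).round(4),np.linalg.norm(C[2]-C[3]).round(4))
print("blue");fit("top",[(102,77),(188,57),(245,296),(151,318)],(150,145));fit("scene",[(325,123),(307,205),(41,157),(62,77)],(255,115))
print("green");fit("top",[(98,78),(190,60),(247,298),(158,324)],(215,145))
s=np.load("s3.npy");t=np.load("t3.npy")
def m(im,box,name,n):
    x0,y0,x1,y1=box;hsv=cv2.cvtColor(im,cv2.COLOR_RGB2HSV);hh=hsv[...,0];k=np.zeros(hh.shape,np.uint8)
    k[y0:y1,x0:x1]=((hh>15)&(hh<165))[y0:y1,x0:x1]*255
    c=max(cv2.findContours(k,0,1)[0],key=cv2.contourArea);r=cv2.minAreaRect(c);print(name,n,np.round(r[0],1),np.round(r[1],1),round(r[2],1),onz(n,r[0],.08).round(4))
m(t,(160,150,210,212),"blue","top");m(t,(225,152,270,212),"green","top")
plan([.506,-.285,.038],15.9)
cv2.imwrite("pics/c4.png",crop(s,(215,165,305,225),8)[:,:,::-1])
E
```

```text
blue
top [0.5691 0.251  0.08  ] yaw 15.14 L 0.1827 W 0.0643 0.0689
scene [0.5681 0.2573 0.08  ] yaw 15.56 L 0.1792 W 0.0686 0.0682
green
top [0.5725 0.0141 0.08  ] yaw 14.81 L 0.1838 W 0.0686 0.0666
blue top [184.  182.1] [50.4 20.8] 77.9 [0.5678 0.2505 0.08  ]
green top [248.7 182.8] [50.4 19.9] 76.0 [0.5707 0.0158 0.08  ]
pos [ 0.5024 -0.2855  0.1943] yaw 15.78 tilt [ 0.0037 -0.0032 -1.    ] -> d [-0.0014  0.0051  0.1953] tw -0.001 q6 -0.91
```

View pics/c4.png

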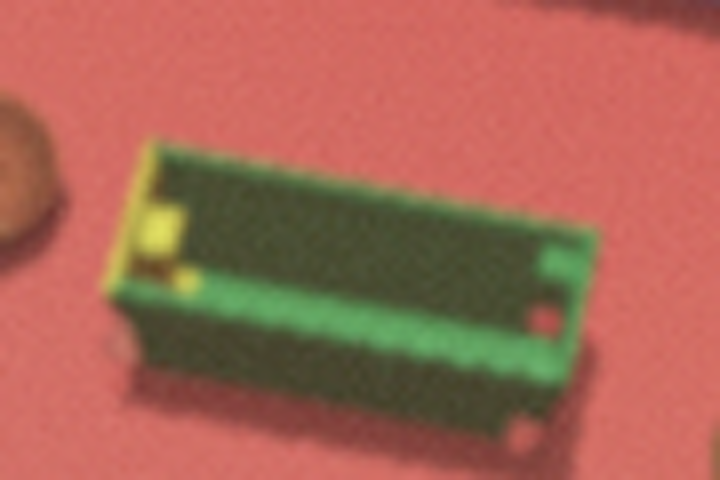

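Green in the scene crop has its yellow end at (152,143)/(108,290) and its plain end at (568,383)/(600,232). It stands upright, clear of the clay bowl. Now down to the lamp.

```bash
python3 - <<'E'
from h import *
C=np.array([onz("scene",((p[0]+.5)/8-.5+215,(p[1]+.5)/8-.5+165),.08) for p in [(600,232),(568,383),(108,290),(152,143)]])
ax=C[0]+C[1]-C[2]-C[3];print(C.mean(0).round(4),np.degrees(np.arctan2(ax[1],ax[0])),np.linalg.norm(ax)/2)
E
```

```text
[0.571  0.0207 0.08  ] 15.0308843579872 0.18182385581886074
```

Call:
move_arm(
  deltas=[
    [[0,0.002,0.02,0,-1],[0,0.002,0.05,0,-1],[0,0.002,0.08,0,-1],[0,0.002,0.11,0,-1],[0,0.002,0.135,0,-1],[0,0.002,0.155,0,-1],[0,0.002,0.17,0,-1],[0,0.002,0.182,0,-1],[0,0.002,0.19,0,-1],[0,0.002,0.194,0,-1],[0,0.002,0.194,0,-1]],
  ],
)

```text
clock: 12.65
position: [0.5055, -0.2843, 0.0418]
ee_rot: [-0.0, 0.602, 0.798, 0.0]
contact_force: [0.9, 0.6, 0.7]
width: 0.0858
gripper_force: 0.0
```

Call:
move_arm(
  deltas=[
    [[0,0,0,0.07,-1],[0,0,0,0.14,-1],[0,0,0,0.21,-1],[0,0,0,0.28,-1],[0,0,0,0.35,-1],[0,0,0,0.42,-1],[0,0,0,0.49,-1],[0,0,0,0.56,-1],[0,0,0,0.63,-1],[0,0,0,0.7,-0.8],[0,0,0,0.75,-0.5],[0,0,0,0.75,-0.3]],
  ],
  squeeze=20,
)

```text
clock: 13.85
position: [0.5059, -0.2848, 0.0427]
ee_rot: [0.001, 0.99, 0.138, 0.001]
contact_force: [-0.1, -0.5, 1.0]
width: 0.0556
gripper_force: 0.0
```

Call:
move_arm(
  deltas=[
    [[0,0,0,0,-0.15],[0,0,0,0,-0.05],[0,0,0,0,0.02],[0,0,0,0,0.08],[0,0,0,0,0.14],[0,0,0,0,0.2],[0,0,0,0,0.3]],
  ],
)

```text
clock: 14.55
position: [0.5056, -0.2845, 0.0421]
ee_rot: [0.0, 0.99, 0.138, 0.0]
contact_force: [0.7, 0.6, 2.7]
width: 0.0392
gripper_force: 20.2
```

Call:
move_arm(
  deltas=[
    [[0,0,0,0,-0.1],[0,0,0,0,-0.4],[0,0,0,-0.07,-0.5],[0,0,0,-0.14,-0.5],[0,0,0,-0.21,-0.5],[0,0,0,-0.28,-0.5],[0,0,0,-0.35,-0.5],[0,0,0,-0.42,-0.5],[0,0,0,-0.49,-0.5],[0,0,0,-0.56,-0.5],[0,0,0,-0.63,-0.5],[0,0,0,-0.7,-0.5]],
  ],
)

```text
clock: 15.75
position: [0.5053, -0.2842, 0.0416]
ee_rot: [-0.0, 0.641, 0.768, 0.0]
contact_force: [0.1, -1.0, -0.5]
width: 0.0638
gripper_force: 0.0
```

Call:
move_arm(
  deltas=[
    [[0,0,0,-0.05,-0.4],[0,0,0,-0.052,-0.3],[0,0,0,-0.052,-0.15],[0,0,0,-0.052,-0.05],[0,0,0,-0.052,0.02],[0,0,0,-0.052,0.08],[0,0,0,-0.052,0.14],[0,0,0,-0.052,0.2],[0,0,0,-0.052,0.3],[0,0,0,-0.052,0.3]],
  ],
  squeeze=30,
)

```text
clock: 16.75
position: [0.5058, -0.2844, 0.0421]
ee_rot: [0.0, 0.601, 0.799, 0.0]
contact_force: [0.7, 1.7, 2.0]
width: 0.0387
gripper_force: 30.2
```

Call:
move_arm(
  deltas=[
    [[0,0,-0.005,0,0.3],[0,0,-0.015,0,0.3],[0,0,-0.03,0,0.3],[0,0,-0.05,0,0.3],[0,0,-0.08,0,0.3],[0,0,-0.11,0,0.3],[0,0,-0.14,0,0.3],[0,0,-0.17,0,0.3],[0,0,-0.19,0,0.3],[0,0,-0.2,0,0.3],[0,0,-0.2,0,0.3]],
  ],
)

```text
clock: 17.85
position: [0.5059, -0.2848, 0.2035]
ee_rot: [0.001, 0.601, 0.799, 0.0]
contact_force: [-0.3, -0.1, -2.5]
width: 0.0388
gripper_force: 30.5
```

```bash
python3 - <<'E'
from h import *
plan([.570,.2553,.2],16.1)
E
```

```text
pos [ 0.5059 -0.2848  0.2035] yaw 16.16 tilt [-0.0022  0.0017 -1.    ] -> d [0.6261 0.2648 0.0035] tw 0.0005 q6 -0.91
```

Call:
move_arm(
  deltas=[
    [[0.008,0.003,0,0,0.3],[0.03,0.013,0,0,0.3],[0.065,0.027,0,0,0.3],[0.105,0.044,0,0,0.3],[0.15,0.063,0,0,0.3],[0.195,0.082,0,0,0.3],[0.24,0.101,0,0,0.3],[0.285,0.12,0,0,0.3],[0.33,0.139,0,0,0.3],[0.375,0.158,0,0,0.3],[0.42,0.178,0,0,0.3],[0.465,0.197,0,0,0.3]],
  ],
)

```text
clock: 19.05
position: [0.5522, 0.1187, 0.2005]
ee_rot: [-0.001, 0.601, 0.8, -0.001]
contact_force: [1.0, -0.1, -1.2]
width: 0.0388
gripper_force: 30.5
```

Call:
move_arm(
  deltas=[
    [[0.04,0.017,0,0,0.3],[0.075,0.032,0,0,0.3],[0.105,0.044,0,0,0.3],[0.13,0.055,0,0,0.3],[0.148,0.062,0,0,0.3],[0.158,0.066,0,0,0.3],[0.1611,0.0678,0,0,0.3],[0.1611,0.0678,0,0,0.3],[0.1611,0.0678,0,0,0.3]],
  ],
)

```text
clock: 19.95
position: [0.5695, 0.2547, 0.2019]
ee_rot: [0.0, 0.601, 0.799, -0.0]
contact_force: [-0.2, 0.3, -2.1]
width: 0.039
gripper_force: 30.5
```

```bash
python3 - <<'E'
from h import *
plan([.570,.2553,.05],16.1)
cv2.imwrite("pics/s5.png",crop(manip.get_image("scene"),(230,90,340,180),6)[:,:,::-1])
E
```

```text
pos [0.5695 0.2547 0.2019] yaw 16.11 tilt [-5.e-04 -4.e-04 -1.e+00] -> d [0.0007 0.0009 0.1899] tw 0.0001 q6 0.03
```

View pics/s5.png

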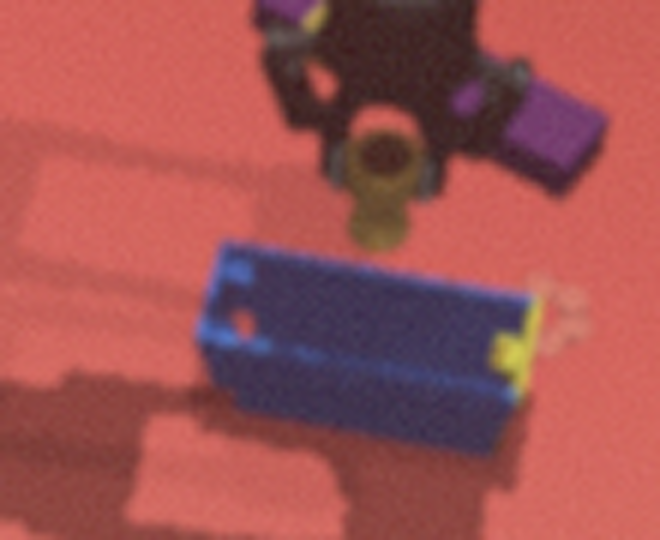

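The lamp is held upright at about (380,190), over the middle of the blue crate. Descending.

Call:
move_arm(
  deltas=[
    [[0,0,0.015,0,0.3],[0,0,0.04,0,0.3],[0,0,0.065,0,0.3],[0,0,0.085,0,0.3],[0,0,0.105,0,0.3],[0,0,0.125,0,0.3],[0,0,0.14,0,0.3],[0,0,0.155,0,0.3],[0,0,0.167,0,0.3],[0,0,0.177,0,0.3],[0,0,0.183,0,0.3],[0,0,0.183,0,0.3]],
  ],
)

```text
clock: 21.2
position: [0.5693, 0.2556, 0.0549]
ee_rot: [-0.0, 0.601, 0.799, -0.0]
contact_force: [-0.3, -0.1, -2.6]
width: 0.0388
gripper_force: 30.5
```

Call:
move_arm(
  deltas=[
    [[0,0,0.002,0,0.3],[0,0,0.004,0,0.3],[0,0,0.006,0,0.3],[0,0,0.0075,0,0.3],[0,0,0.009,0,0.3],[0,0,0.009,0,0.3]],
  ],
)

```text
clock: 21.8
position: [0.5695, 0.2556, 0.0482]
ee_rot: [-0.0, 0.601, 0.799, -0.0]
contact_force: [-1.0, -0.0, -2.4]
width: 0.0392
gripper_force: 30.5
```

Call:
move_arm(
  deltas=[
    [[0,0,0.001,0,0.3],[0,0,0.002,0,0.3],[0,0,0.003,0,0.3],[0,0,0.003,0,0.3]],
  ],
)

```text
clock: 22.2
position: [0.5697, 0.2557, 0.0463]
ee_rot: [0.0, 0.601, 0.799, 0.0]
contact_force: [-0.3, 1.0, 0.2]
width: 0.0388
gripper_force: 30.6
```

Call:
move_arm(
  deltas=[
    [[0,0,0.001,0,0.3],[0,0,0.001,0,0.05],[0,0,0.001,0,-0.05],[0,0,0.001,0,-0.2],[0,0,0.001,0,-0.35],[0,0,0.001,0,-0.35],[0,0,-0.015,0,-0.35],[0,0,-0.04,0,-0.35],[0,0,-0.08,0,-0.35],[0,0,-0.13,0,-0.35],[0,0,-0.18,0,-0.5],[0,0,-0.19,0,-1]],
  ],
)

```text
clock: 23.4
position: [0.5724, 0.2566, 0.2047]
ee_rot: [0.003, 0.601, 0.799, 0.005]
contact_force: [-0.1, 0.2, 0.3]
width: 0.0765
gripper_force: 0.0
```

```bash
python3 - <<'E'
from h import *
plan([.575,.02,.2],-74.1)
E
```

```text
pos [0.5724 0.2566 0.2047] yaw 16.16 tilt [ 4.000e-04  1.140e-02 -9.999e-01] -> d [-0.285  -0.0793  0.0049] tw 0.7522 q6 0.03
```

Call:
move_arm(
  deltas=[
    [[-0.006,-0.002,0,0.03,-1],[-0.02,-0.006,0,0.09,-1],[-0.045,-0.013,0,0.16,-1],[-0.075,-0.021,0,0.23,-1],[-0.105,-0.029,0,0.3,-1],[-0.135,-0.038,0,0.37,-1],[-0.165,-0.046,0,0.44,-1],[-0.195,-0.054,0,0.51,-1],[-0.225,-0.063,0,0.58,-1],[-0.255,-0.071,0,0.65,-1],[-0.276,-0.077,0,0.71,-1],[-0.284,-0.079,0,0.752,-1]],
  ],
)

```text
clock: 24.6
position: [0.5717, 0.018, 0.1979]
ee_rot: [0.0, 0.991, 0.135, -0.0]
contact_force: [0.1, -0.5, -0.5]
width: 0.0854
gripper_force: 0.0
```

Call:
move_arm(
  deltas=[
    [[0,0,0,0,-1],[0,0,0,0,-1]],
  ],
)

```text
clock: 24.8
position: [0.5719, 0.02, 0.1979]
ee_rot: [-0.0, 0.99, 0.139, -0.0]
contact_force: [0.4, -0.0, -0.2]
width: 0.0851
gripper_force: 0.0
```

```bash
python3 - <<'E'
from h import *
plan([.575,.02,.056],-74.1)
t,s=manip.get_image("top"),manip.get_image("scene")
W=np.zeros((480,760,3),np.uint8);a=crop(t,(155,150,210,215),7);b=crop(s,(260,115,325,170),5)
W[:a.shape[0],:a.shape[1]]=a;W[:b.shape[0],400:400+b.shape[1]]=b
cv2.imwrite("pics/c6.png",W[:,:,::-1])
E
```

```text
pos [0.5719 0.02   0.1979] yaw -74.0 tilt [-1.e-04 -6.e-04 -1.e+00] -> d [0.0038 0.0012 0.1774] tw 0.0009 q6 1.2
```

View pics/c6.png

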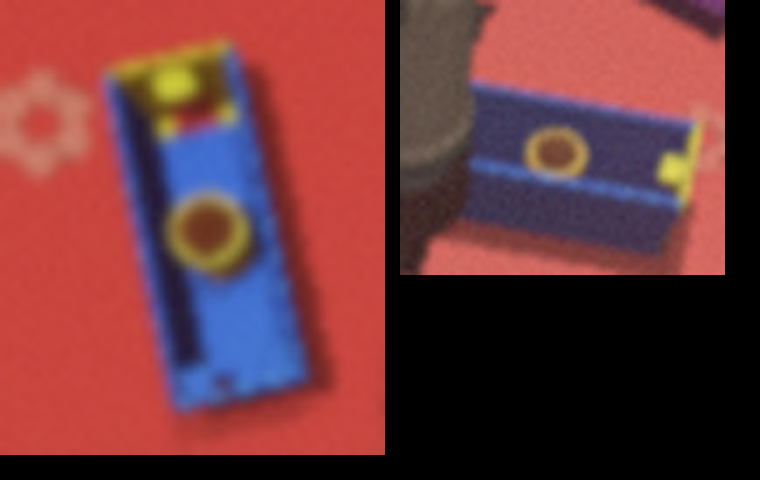

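The lamp stands upright in the middle of the blue crate, ring at about (207,230). The blue rim corners are unchanged within 0.5 px. Now to take green again.

Call:
move_arm(
  deltas=[
    [[0.0038,0.0012,0.015,0,-1],[0.0038,0.0012,0.04,0,-1],[0.0038,0.0012,0.07,0,-1],[0.0038,0.0012,0.1,0,-1],[0.0038,0.0012,0.12,0,-1],[0.0038,0.0012,0.138,0,-1],[0.0038,0.0012,0.152,0,-1],[0.0038,0.0012,0.163,0,-1],[0.0038,0.0012,0.171,0,-1],[0.0038,0.0012,0.175,0,-1],[0.0038,0.0012,0.175,0,-1]],
  ],
)

```text
clock: 26.0
position: [0.5753, 0.0198, 0.0578]
ee_rot: [-0.0, 0.99, 0.138, -0.0]
contact_force: [-0.8, -0.6, -0.5]
width: 0.0852
gripper_force: 0.0
```

Call:
move_arm(
  deltas=[
    [[0,0,0,0,-0.85],[0,0,0,0,-0.75],[0,0,0,0,-0.68],[0,0,0,0,-0.6],[0,0,0,0,-0.5],[0,0,0,0,-0.4],[0,0,0,0,-0.3],[0,0,0,0,-0.2]],
  ],
  squeeze=35,
)

```text
clock: 26.8
position: [0.5756, 0.0198, 0.0587]
ee_rot: [0.0, 0.99, 0.138, 0.001]
contact_force: [-1.4, 0.3, 6.1]
width: 0.0693
gripper_force: 40.0
```

```bash
python3 - <<'E'
from h import *
plan([.575,.02,.056],-74.1)
E
```

```text
pos [0.5756 0.0198 0.0587] yaw -74.09 tilt [ 1.1e-03  2.0e-04 -1.0e+00] -> d [-0.0007 -0.0005  0.0034] tw 0.0 q6 1.21
```

Call:
move_arm(
  deltas=[
    [[0,0,-0.006,0,-0.2],[0,0,-0.016,0,-0.2],[0,0,-0.035,0,-0.2],[0,0,-0.06,0,-0.2],[0,0,-0.09,0,-0.2],[0,0,-0.12,0,-0.2],[0,0,-0.15,0,-0.2],[0,0,-0.18,0,-0.2],[0,0,-0.205,0,-0.2],[0,0,-0.215,0,-0.2],[0,0,-0.215,0,-0.2]],
  ],
)

```text
clock: 27.9
position: [0.5757, 0.0197, 0.2309]
ee_rot: [0.0, 0.99, 0.138, 0.001]
contact_force: [0.6, 0.2, -4.2]
width: 0.07
gripper_force: 41.0
```

```bash
python3 - <<'E'
from h import *
plan([.5722,.256,.23],-73.8)
E
```

```text
pos [0.5757 0.0197 0.2309] yaw -74.08 tilt [ 2.e-03  7.e-04 -1.e+00] -> d [ 0.0768 -0.2853  0.0011] tw -0.0024 q6 1.21
```

Call:
move_arm(
  deltas=[
    [[0.002,-0.006,0,0,-0.2],[0.007,-0.025,0,-0.001,-0.2],[0.014,-0.052,0,-0.001,-0.2],[0.023,-0.085,0,-0.001,-0.2],[0.033,-0.121,0,-0.002,-0.2],[0.043,-0.158,0,-0.002,-0.2],[0.052,-0.194,0,-0.002,-0.2],[0.061,-0.227,0,-0.0024,-0.2],[0.069,-0.255,0,-0.0024,-0.2],[0.074,-0.274,0,-0.0024,-0.2],[0.0768,-0.2853,0,-0.0024,-0.2],[0.0768,-0.2853,0,-0.0024,-0.2]],
  ],
)

```text
clock: 29.1
position: [0.5713, 0.2573, 0.2293]
ee_rot: [-0.0, 0.99, 0.142, -0.001]
contact_force: [1.0, -0.5, -2.9]
width: 0.0694
gripper_force: 41.0
```

Call:
move_arm(
  deltas=[
    [[0,0,0.02,0,-0.2],[0,0,0.05,0,-0.2],[0,0,0.07,0,-0.2],[0,0,0.082,0,-0.2],[0,0,0.09,0,-0.2],[0,0,0.09,0,-0.2],[0,0,0.09,0,-0.2]],
  ],
)

```text
clock: 29.8
position: [0.5724, 0.256, 0.1587]
ee_rot: [-0.0, 0.99, 0.141, 0.001]
contact_force: [0.1, 0.3, -3.4]
width: 0.0694
gripper_force: 40.9
```

```bash
python3 - <<'E'
from h import *
plan([.5722,.256,.1305],-73.8)
cv2.imwrite("pics/s7.png",crop(manip.get_image("scene"),(245,85,335,170),7)[:,:,::-1])
E
```

```text
pos [0.5724 0.256  0.1587] yaw -73.81 tilt [ 0.0015 -0.     -1.    ] -> d [-0.0003 -0.0001  0.0353] tw -0.0001 q6 1.6
```

View pics/s7.png

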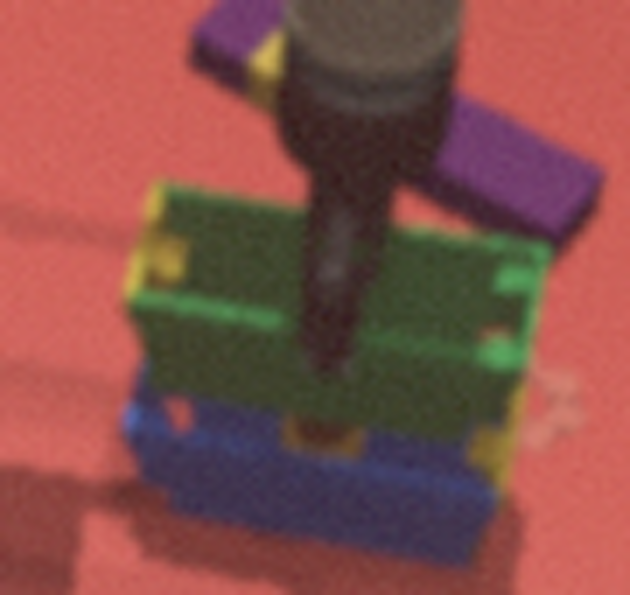

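Green's -y rim edge runs (128,297) to (525,368), and blue's runs (128,430) to (497,495). The yellow end is over the plain end and the lamp is visible below. I'll check the alignment numerically.

```bash
python3 - <<'E'
from h import *
f=lambda p,z:onz("scene",((p[0]+.5)/7-.5+245,(p[1]+.5)/7-.5+85),z)[:2]
g=np.array([f((128,297),.18),f((525,368),.18)]);b=np.array([f((128,430),.08),f((497,495),.08)])
x=np.array([np.cos(np.radians(16)),np.sin(np.radians(16))]);y=np.array([-x[1],x[0]])
print(g.round(4),b.round(4),"along",(g@x-b@x).round(4),"perp",(g@y-b@y).round(4),np.linalg.norm(g[1]-g[0]),np.linalg.norm(b[1]-b[0]))
E
```

```text
[[0.4889 0.2008]
 [0.6628 0.2484]] [[0.491  0.2005]
 [0.6612 0.2486]] along [-0.002   0.0015] perp [ 0.0009 -0.0006] 0.18033540724342384 0.1768168100594686
```

Aligned within a millimetre. Lowering slowly.

Call:
move_arm(
  deltas=[
    [[0,0,0.006,0,-0.2],[0,0,0.012,0,-0.2],[0,0,0.018,0,-0.2],[0,0,0.022,0,-0.2],[0,0,0.025,0,-0.2],[0,0,0.0275,0,-0.2],[0,0,0.03,0,-0.2],[0,0,0.03,0,-0.2]],
  ],
)

```text
clock: 30.65
position: [0.5717, 0.256, 0.1337]
ee_rot: [0.0, 0.99, 0.141, -0.0]
contact_force: [-1.0, -0.4, -2.5]
width: 0.0695
gripper_force: 41.0
```

Call:
move_arm(
  deltas=[
    [[0,0,0.001,0,-0.2],[0,0,0.002,0,-0.2],[0,0,0.003,0,-0.2],[0,0,0.004,0,-0.2],[0,0,0.004,0,-0.2]],
  ],
)

```text
clock: 31.15
position: [0.5718, 0.2561, 0.1309]
ee_rot: [-0.0, 0.99, 0.141, 0.0]
contact_force: [-0.1, -0.5, -2.0]
width: 0.0691
gripper_force: 41.1
```

Call:
move_arm(
  deltas=[
    [[0,0,0.001,0,-0.2],[0,0,0.002,0,-0.2],[0,0,0.003,0,-0.2],[0,0,0.003,0,-0.2]],
  ],
)

```text
clock: 31.55
position: [0.572, 0.2561, 0.1307]
ee_rot: [-0.0, 0.99, 0.141, 0.001]
contact_force: [-3.6, -1.5, 8.8]
width: 0.0695
gripper_force: 42.4
```

Landed at the right height: a rise of 72 mm, on the lugs. Release.

Call:
move_arm(
  deltas=[
    [[0,0,-0.0015,0,-0.2],[0,0,-0.0015,0,-0.6],[0,0,-0.0015,0,-0.7],[0,0,-0.0015,0,-0.85],[0,0,-0.0015,0,-1],[0,0,-0.0015,0,-1],[0,0,-0.02,0,-1],[0,0,-0.05,0,-1],[0,0,-0.09,0,-1],[0,0,-0.13,0,-1],[0,0,-0.15,0,-1],[0,0,-0.15,0,-1]],
  ],
)

```text
clock: 32.75
position: [0.5733, 0.2566, 0.2513]
ee_rot: [-0.001, 0.99, 0.141, 0.003]
contact_force: [0.5, -0.2, 0.1]
width: 0.0854
gripper_force: 0.0
```

Call:
move_arm(
  deltas=[
    [[-0.02,0.04,0,0,-1],[-0.04,0.08,0,0,-1],[-0.06,0.12,0,0,-1],[-0.08,0.17,0,0,-1],[-0.1,0.22,0,0,-1],[-0.12,0.27,0,0,-1],[-0.13,0.32,0,0,-1],[-0.14,0.37,0,0,-1],[-0.15,0.4,0,0,-1],[-0.15,0.4,0,0,-1],[-0.15,0.4,0,0,-1]],
  ],
)

```text
clock: 33.85
position: [0.5452, -0.0847, 0.2469]
ee_rot: [-0.001, 0.99, 0.14, -0.001]
contact_force: [-0.2, -0.3, 0.4]
width: 0.0853
gripper_force: 0.0
```

```bash
python3 - <<'E'
from h import *
print(manip.get_state()["position"])
t,s=manip.get_image("top"),manip.get_image("scene")
W=np.zeros((560,800,3),np.uint8);a=crop(t,(155,145,210,220),6);b=crop(s,(255,95,325,180),6)
W[:a.shape[0],:a.shape[1]]=a;W[:b.shape[0],350:350+b.shape[1]]=b
cv2.imwrite("pics/c8.png",W[:,:,::-1])
E
```

```text
[ 0.54517894 -0.08466872  0.24690373]
```

View pics/c8.png

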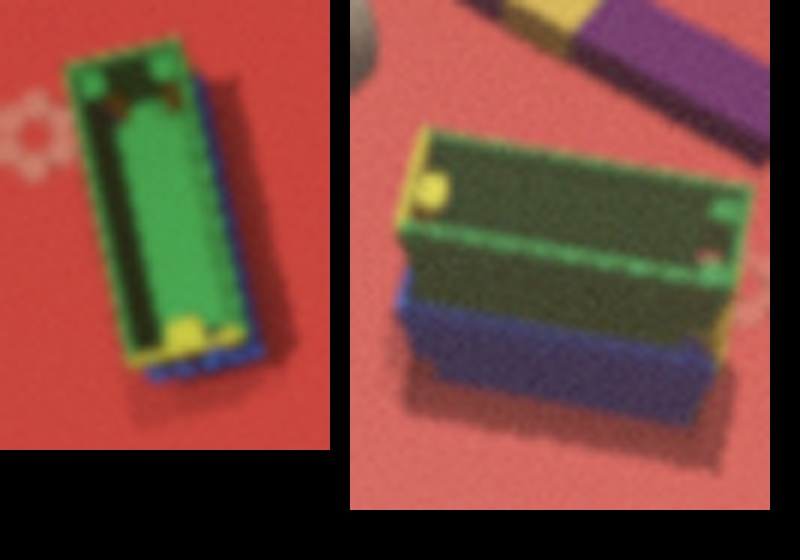

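The green crate sits level on the blue one, rim from (425,128) to (750,188) in the scene crop. Its yellow end is at the blue crate's plain end and the gripper is away.

```bash
python3 -c "
from rig import manip
print(manip.sign_off())"
```

```text
the job is handed in; nothing more can be done
None
```

The job is handed in: the lamp stands upright on the floor of the blue crate, and the green crate rests on the rim lugs above it, turned half round, with the gripper clear (about 34 s of the 67 s used).

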